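# Fill the scent diffuser and hold its start knob down

### The job

Get the scent diffuser going: tip all six ceramic balls from the wooden cup into the dish on the diffuser, and stand the empty cup back upright on the sideboard. Then take the loose black knob, turn it so that its flat-sided hole matches the flat of the diffuser's D-shaft (the orange line marks the flat), push it fully onto the shaft, and press it well down against the spring. Finish while still gripping the knob and holding it pressed down, and leave the other goods where they are.

Things in the scene. Friction and masses are not known exactly. Their poses are not given: they have to be found in the camera images.
- diffuser: scent diffuser, fixed to the sideboard: white low housing 130 (x) x 250 (y) x 45 mm high with a thin wood trim; it does not move. Origin: centre of its underside on the sideboard; +y points to its dish end, +x to its back.
- dish_floor (a point): centre of the inner floor of the round blue dish on the diffuser (62 mm from the diffuser's middle toward +y). Floor 48 mm above the sideboard, rim 31 mm above this point (79 mm above the sideboard); inside radius 36 mm at the floor, 57 mm at the rim; outside radius at the rim 61 mm. Axes as the diffuser's.
- shaft_tip (a point): centre of the top of the upright brass D-shaft (70 mm from the diffuser's middle toward -y): 14 mm diameter, one flat 2.5 mm from the axis. At rest the tip is 22 mm above the panel, 67 mm above the sideboard. +x points out of the flat, z up. A stiff brake (0.3 N m) keeps the shaft from turning; its angle differs each time.
- plunger (a joint): how far the shaft is pressed down (m): 0 at rest, 0.008 at its stop. A spring pushes it up with about 3 N at rest and 8 N at the stop.
- knob: loose black knob, 60 g, 37 mm diameter, 43 mm high, standing hole down. Round skirt to 18 mm height, on it a bar grip 36 mm long (x), 14 mm thick (y, pinch across it), from 18 to 43 mm. Origin: centre of its underside. The orange line on the +x half of the bar marks the hole's flat and goes over the shaft's flat (about 15 degrees of play). Fully on, its underside is 14 mm below the shaft tip.
- knob_bore_end (a point): end (ceiling) of the knob's D-shaped hole, on the axis 14 mm above the knob's underside; meets the shaft tip when the knob is fully on. The hole is 16.6 mm in diameter, 14 mm deep, its flat 3.7 mm from the axis on the knob's +x side. Axes as the knob's.
- knob_mark (a point): the orange end of the knob's bar grip: 18 mm out from the knob's axis on its +x side, 31 mm above its underside.
- cup: round wooden cup, 150 g, 60 mm outside diameter with straight outer walls, 47 mm high, open at the top; origin: centre of its underside. Funnel-shaped inside (wall about 22 degrees from the axis, rim opening 55 mm), so the balls roll out when it is tipped about 80 degrees or more. To grasp round the outside.
- ball0_center (a point): centre of a ceramic scent ball, 15 mm diameter, 10 g, white; starts in the cup.
- ball1_center (a point): centre of a ceramic scent ball, 15 mm diameter, 10 g, terracotta; starts in the cup.
- ball2_center (a point): centre of a ceramic scent ball, 15 mm diameter, 10 g, white; starts in the cup.
- ball3_center (a point): centre of a ceramic scent ball, 15 mm diameter, 10 g, terracotta; starts in the cup.
- ball4_center (a point): centre of a ceramic scent ball, 15 mm diameter, 10 g, white; starts in the cup.
- ball5_center (a point): centre of a ceramic scent ball, 15 mm diameter, 10 g, terracotta; starts in the cup.
- pink_jar: pink cream jar with wooden lid, 68 mm diameter, 58 mm high; origin: centre of its underside. A bystander to leave alone.
- soap: purple-banded cream-coloured soap bar 53 x 78 x 26 mm; origin: centre of its underside. A bystander to leave alone.
- white_jar: white cream jar with wooden lid, 64 mm diameter, 52 mm high; origin: centre of its underside. A bystander to leave alone.
Things that resemble listed ones, but are neither listed nor needed, are in the scene too. What is meant by the knob is not turquoise or yellow, and is the smaller of those in its own colour.

How it is judged:
On the way, in this order (a step that is already met when the one before it is completed fails the run):
1. all six balls are in the diffuser's dish (horizontal distance between each of ball0_center, ball1_center, ball2_center, ball3_center, ball4_center, ball5_center and dish_floor below 0.06 m and z of ball0_center in the frame of dish_floor between 0 and 0.036 m and z of ball1_center in the frame of dish_floor between 0 and 0.036 m and z of ball2_center in the frame of dish_floor between 0 and 0.036 m and z of ball3_center in the frame of dish_floor between 0 and 0.036 m and z of ball4_center in the frame of dish_floor between 0 and 0.036 m and z of ball5_center in the frame of dish_floor between 0 and 0.036 m), for 0.2 s.
2. the cup stands upright on the sideboard, let go (angle between cup's own z axis and vertical below 0.1 rad and height (world z) of cup below 0.006 m and contact force between the fingers and cup below 0.2 N and linear speed of cup below 0.03 m/s), for 0.2 s.
3. the knob is fully on the D-shaft with the flats matched (horizontal distance between knob_bore_end and shaft_tip below 0.002 m and z of knob_bore_end in the frame of shaft_tip below 0.0025 m and angle between the z axis of knob and the z axis of shaft_tip, either way round below 0.12 rad and angle between the x axis of knob and the x axis of shaft_tip, either way round below 0.4 rad and x of knob_mark in the frame of shaft_tip above 0.012 m), for 0.1 s.
At the end, for the whole second after the job is handed in: All six balls lie in the dish, below its rim; the cup stands upright (0.1 rad) on the sideboard, untouched; the knob is fully on the shaft (within 2 mm across, 2.5 mm in height, mark over the shaft's flat) and the fingers grip it, holding the plunger more than 4 mm down (all of step 1 and all of step 2 and all of step 3 and value of joint plunger above 0.004 m and contact force between the fingers and knob above 1 N); the arm keeps its last pose, push and grip.
It fails at once if a bystander (pink jar, purple-banded soap bar, white jar) is moved more than 30 mm (distance of any of pink_jar, soap, white_jar from where it was at the start of the episode above 0.03 m).
It also fails if it takes over 72 s, if anything falls off the work surface, if the arm or the gripper's body presses on something with over 40 N, if the wrist force passes 120 N, or if a joint passes its speed limit or range.

### The arm

A 6-joint arm with a two-finger parallel gripper is mounted at the origin on a cart in front of the work surface, level with it; the furniture and walls round the work are solid. World frame = base frame: x ahead of the robot, y to its left, z up, the work surface at z = 0. Lengths are in m, angles in rad, forces in N, time in s.
With the tool pointing down it reaches from about 0.375 to 0.925 m from the base axis. Payload 5.7 kg.
Tool frame: the origin (TCP) lies midway between the tips of the shut fingers; the grasp point (between the pads) lies 19 mm behind it; z points along the fingers, y is the line along which they close (so a half turn about z gives the same grasp; the last joint's range is limited). The gripper opens to 88 mm and grips with 3 to 60 N. Pads are 20 mm wide; open, the fingers measure 115 mm over their backs; the gripper's body (75 mm by 178 mm) begins 61 mm behind the grasp point.
Start: joints at [1.125, 0.359, 1.51, -0, 1.272, -0.115], TCP at [0.195, 0.567, 0.223] pointing down, gripper open.
Joint ranges: [-2.97, 2.97], [-1.01, 2.36], [0.21, 2.38], [-0.96, 4.11], [0.2, 2.71], [-2.98, 2.98]. Speed limits (rad/s): [2.39, 2.39, 3.14, 3.14, 3.14, 3.14].

### API

Orientations are given as a unit quaternion [x, y, z, w].
In Python, from bench import move_ptp, servo_line, goto_joints, move_gripper, sleep, inverse_kinematics, capture, PlanningError, close_job, spot_in, silhouettes, current_clock, current_joint_pos, current_qvel, current_joint_torque, current_position, current_orientation, current_force, current_torque, current_finger_gap, current_grip_force gives the robot as it stands. Calls block until the motion is done:
- move_ptp(position, orientation): joint-space move of the TCP to a pose.
- servo_line(position, orientation=None, rate=0.15, contact_N=None): straight line of the TCP; orientation=None keeps the orientation; rate is the mean speed in m/s. With contact_N (N) it stops when the force on the tool has changed by that much, and returns True; else False.
- goto_joints(angles): joint-space move.
- move_gripper(opening): finger opening in m; the grip force is fixed at half the most; returns when the fingers have stopped.
- sleep(seconds).
- inverse_kinematics(position, orientation): joint angles nearest the present ones, or None.
- capture(name): name is "scene" or "top"; returns a dict with "image" (480x640x3 uint8, blue, green, red), "range_z" (480x640 float32, m along the optical axis (not along the pixel's ray), 0 where there is no reading), "intrinsics" (3x3 intrinsics, pixels), "k1" (the pictures are not rectified: a ray, as slopes to the right and down, at radius r is drawn at 1 + k1 r^2 times it, then the intrinsics apply), "R" (3x3) and "t" (3): a world point X has camera coordinates R X + t. Camera axes: x right, y down, z forward; pixel columns grow to the right and rows downward; lengths in m; the calibration is good to about 2 mm. A picture is of the moment at which its call begins.
A pose or a line that the arm cannot do raises PlanningError and nothing moves.
- close_job(): hands the job in; it is judged then, once.
Trained networks look in the newest picture that a camera, given by its name, has taken for a name from the list of things; names that differ only in an ending like _2 or _b are one class to them, and where a whole thing is asked for, a point or a joint stands for the part that bears it (a point fixed in the world has none). Each returns a list of dicts, best first, with "conf" (0 to 1); they miss things now and then, are a little off and sometimes report something else, mostly with a low value. They report only what shows in the picture. A call takes as long as a camera call. They do not tell look-alikes from the thing itself.
- spot_in(camera, query): "xy" ([column, row] in pixels, amid what is visible of it).
- silhouettes(camera, query): "region" (480x640 bool, what is visible of it) and "xy" ([column, row] in pixels, amid what is visible of it).
Readings, each from a call of its own:
- current_clock(): time.
- current_joint_pos(): joint angles.
- current_qvel(): joint speeds.
- current_joint_torque(): joint torques, N m.
- current_position(): TCP position.
- current_orientation(): TCP orientation.
- current_force(): force on the tool from outside, world axes, zero at the start.
- current_torque(): the same for the moment, N m.
- current_finger_gap(): finger opening in m.
- current_grip_force(): force on a finger pad.
Only numpy, scipy, OpenCV 4.12 (cv2) and the standard library are available. Lean on these libraries where they do the work, as an engineer would, in place of code of your own. Each camera call takes 0.05 s, during which the arm holds its last target. There are 200 camera calls.

## Working session

There is one attempt and no reset: what is moved stays moved. The work goes in short steps, each a Python script; the robot and the scene stay as the last script left them, time stands still between calls to the robot, and variables do not carry over. Pictures are saved under pics/ and viewed, at most 10 in all, crops included, and the job is handed in when it is done.

```bash
ls; mkdir -p pics; cat > h.py <<'E'
import numpy as np, cv2
from bench import *
from scipy.spatial.transform import Rotation as Rot
def deproj(c,u,v,z):
    """pixels + depth -> world"""
    K=c["intrinsics"];u=np.atleast_1d(u).astype(float);v=np.atleast_1d(v).astype(float)
    d=cv2.undistortPoints(np.stack([u,v],-1)[:,None],K,np.array([c["k1"],0,0,0.]))[:,0]
    P=np.c_[d,np.ones(len(d))]
    P=P*np.atleast_1d(z)[:,None]
    return (P-c["t"])@c["R"]
def onplane(c,u,v,h):
    """pixel ray -> world plane z=h"""
    A=deproj(c,u,v,np.zeros(1));B=deproj(c,u,v,np.ones(1))
    s=(h-A[:,2])/(B[:,2]-A[:,2]);return A+s[:,None]*(B-A)
def proj(c,X):
    X=np.atleast_2d(X)
    return cv2.projectPoints(X,cv2.Rodrigues(c["R"])[0],np.array(c["t"],float),c["intrinsics"],np.array([c["k1"],0,0,0.]))[0][:,0]
def cloud(c,mask=None):
    m=c["range_z"]>0
    if mask is not None:m&=mask
    v,u=np.nonzero(m);return deproj(c,u,v,c["range_z"][v,u]),u,v
def down(yaw):
    """tool down, tool y (closing) at angle yaw in world xy"""
    y=np.array([np.cos(yaw),np.sin(yaw),0]);z=np.array([0,0,-1.])
    return Rot.from_matrix(np.c_[np.cross(y,z),y,z]).as_quat()
E
python3 - <<'E'
from h import *
import pickle
D={}
for n in("scene","top"):
    c=capture(n);D[n]=c;cv2.imwrite(f"pics/{n}0.png",c["image"])
    C=-c["R"].T@c["t"];print(n,C.round(3),c["intrinsics"].round(1).tolist(),c["k1"],c["R"][2].round(2))
    for q in("diffuser","dish_floor","shaft_tip","knob","knob_mark","knob_bore_end","cup","ball0_center","ball1_center","pink_jar","soap","white_jar"):
        r=spot_in(n,q)
        for d in r[:4]:
            u,v=d["xy"];z=c["range_z"][int(v),int(u)]
            print(n,q,round(d["conf"],2),np.round(d["xy"]),deproj(c,u,v,z)[0].round(3) if z>0 else None)
pickle.dump(D,open("D0.pkl","wb"));print(current_clock(),current_orientation())
E
```

```text
pics
scene [-0.22  -0.386  0.737] [[518.0, 0.0, 316.0], [0.0, 518.0, 235.9], [0.0, 0.0, 1.0]] -0.069799726776028 [ 0.72  0.38 -0.58]
scene diffuser 0.88 [318. 257.] [0.565 0.028 0.043]
scene dish_floor 0.59 [315. 255.] [0.568 0.036 0.044]
scene shaft_tip 0.46 [344. 254.] [ 0.577 -0.029  0.065]
scene knob 0.83 [210. 238.] [0.532 0.298 0.021]
scene knob 0.67 [206. 271.] [0.42  0.223 0.032]
scene knob 0.64 [154. 238.] [0.457 0.403 0.032]
scene knob 0.55 [183. 255.] [0.442 0.305 0.03 ]
scene knob_mark 0.87 [183. 257.] [0.444 0.307 0.022]
scene knob_mark 0.83 [205. 272.] [0.422 0.227 0.025]
scene knob_mark 0.78 [157. 237.] [0.461 0.397 0.036]
scene knob_mark 0.67 [209. 237.] [0.532 0.302 0.023]
scene knob_bore_end 0.96 [158. 234.] [0.465 0.397 0.043]
scene knob_bore_end 0.72 [181. 252.] [0.441 0.307 0.039]
scene knob_bore_end 0.62 [203. 271.] [0.419 0.229 0.031]
scene knob_bore_end 0.56 [210. 237.] [0.529 0.298 0.026]
scene cup 0.8 [470. 354.] [ 0.454 -0.337  0.035]
scene cup 0.69 [433. 255.] [ 0.678 -0.194  0.052]
scene ball1_center 0.44 [470. 347.] [ 0.469 -0.332  0.036]
scene pink_jar 
[... 485 characters left out ...]
1.] [0.532 0.309 0.038]
top knob 0.61 [157. 278.] [0.469 0.397 0.061]
top knob 0.46 [195. 284.] [0.457 0.313 0.045]
top knob_mark 0.92 [157. 278.] [0.469 0.397 0.061]
top knob_mark 0.89 [234. 298.] [0.426 0.221 0.056]
top knob_mark 0.62 [198. 280.] [0.464 0.314 0.021]
top knob_mark 0.48 [201. 254.] [0.525 0.307 0.025]
top knob_bore_end 0.9 [229. 295.] [0.433 0.234 0.056]
top knob_bore_end 0.77 [203. 253.] [0.527 0.298 0.044]
top knob_bore_end 0.76 [160. 280.] [0.464 0.393 0.055]
top cup 0.86 [469. 281.] [ 0.472 -0.32   0.023]
top pink_jar 0.96 [191. 184.] [0.684 0.327 0.063]
top soap 0.65 [467. 187.] [ 0.693 -0.317  0.025]
1.3 [ 1.64638203e-01  9.86354023e-01 -5.40757920e-05  1.00496087e-06]
```

View pics/top0.png

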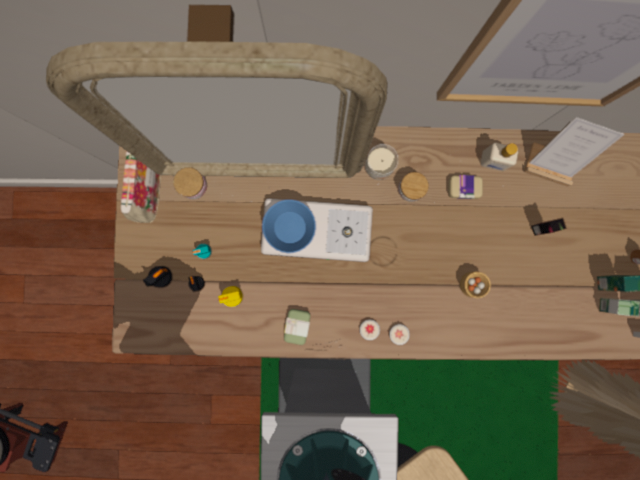

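View pics/scene0.png

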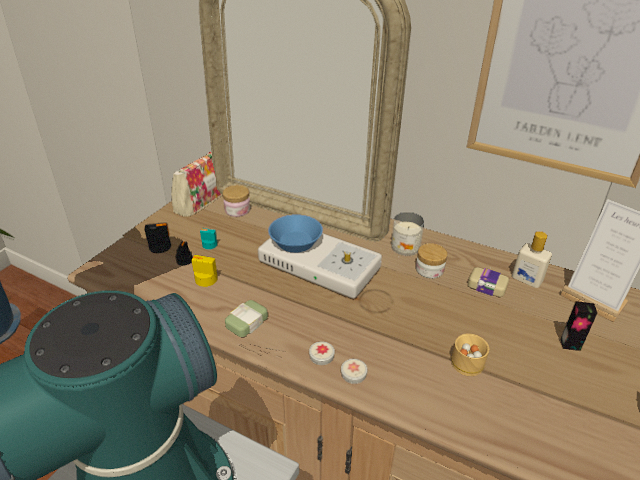

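The candidates for the knob in the top image are black at (158,277), which is larger, black at (196,283), which is smaller, turquoise at (203,251) and yellow at (231,296). The small black one at (196,283) fits: it isn't turquoise or yellow, and it is the smaller of the two blacks. I'll confirm it with an enlarged crop and look at the shaft's flat in the same picture.

```bash
python3 - <<'E'
from h import *
import pickle
D=pickle.load(open("D0.pkl","rb"))
t=D["top"]["image"];s=D["scene"]["image"]
def cr(i,u,v,w,h,W,H):return cv2.resize(i[v-h//2:v+h//2,u-w//2:u+w//2],(W,H),interpolation=cv2.INTER_CUBIC)
A=np.hstack([cr(t,178,280,80,60,400,300),cr(t,347,231,40,30,400,300)])
B=np.hstack([cr(s,170,245,80,60,400,300),cr(s,347,257,40,30,400,300)])
cv2.imwrite("pics/crop1.png",np.vstack([A,B]))
# geometry: diffuser housing top points z~.045 in top view
for n in("scene","top"):
    c=D[n]
    P,u,v=cloud(c)
    for lo,hi,nm,box in((.035,.055,'housing',(.48,.68,-.12,.2)),(.015,.05,'smallblack',(.40,.50,.26,.36)),(.03,.07,'bigblack',(.40,.53,.36,.45)),(.03,.06,'cup',(.4,.54,-.4,-.25))):
        m=(P[:,2]>lo)&(P[:,2]<hi)&(P[:,0]>box[0])&(P[:,0]<box[1])&(P[:,1]>box[2])&(P[:,1]<box[3])
        if m.sum()>4:
            Q=P[m];r=cv2.minAreaRect(Q[:,:2].astype(np.float32));print(n,nm,m.sum(),np.round(r[0],4),np.round(r[1],4),round(r[2],1),Q[:,2].max().round(3))
    hsv=cv2.cvtColor(c["image"],cv2.COLOR_BGR2HSV)
    blue=(hsv[...,0]>95)&(hsv[...,0]<125)&(hsv[...,1]>110)
    P,_,_=cloud(c,blue);Q=P[(abs(P[:,0]-.58)<.12)&(abs(P[:,1]-.1)<.12)&(P[:,2]>.07)]
    r=cv2.minEnclosingCircle(Q[:,:2].astype(np.float32));print(n,'dish rim',r,Q[:,2].max())
E
```

```text
scene housing 3786 [0.5837 0.0352] [0.2472 0.133 ] 86.3 0.055
scene smallblack 216 [0.4546 0.3163] [0.0348 0.0342] 60.9 0.047
scene bigblack 357 [0.4703 0.4044] [0.0276 0.0523] 35.9 0.065
scene cup 840 [ 0.4625 -0.3357] [0.0612 0.0613] 67.6 0.051
scene dish rim ((0.5868262648582458, 0.09941672533750534), 0.06050162762403488) 0.08150594117610527
top housing 4683 [0.5859 0.0377] [0.2479 0.1302] 86.6 0.055
top smallblack 195 [0.4572 0.3188] [0.0341 0.0343] 62.9 0.049
top bigblack 268 [0.473  0.4094] [0.0358 0.055 ] 48.7 0.068
top cup 465 [ 0.4636 -0.3333] [0.0581 0.0586] 22.9 0.051
top dish rim ((0.5902190208435059, 0.10050882399082184), 0.0571618378162384) 0.08371693803212923
```

View pics/crop1.png

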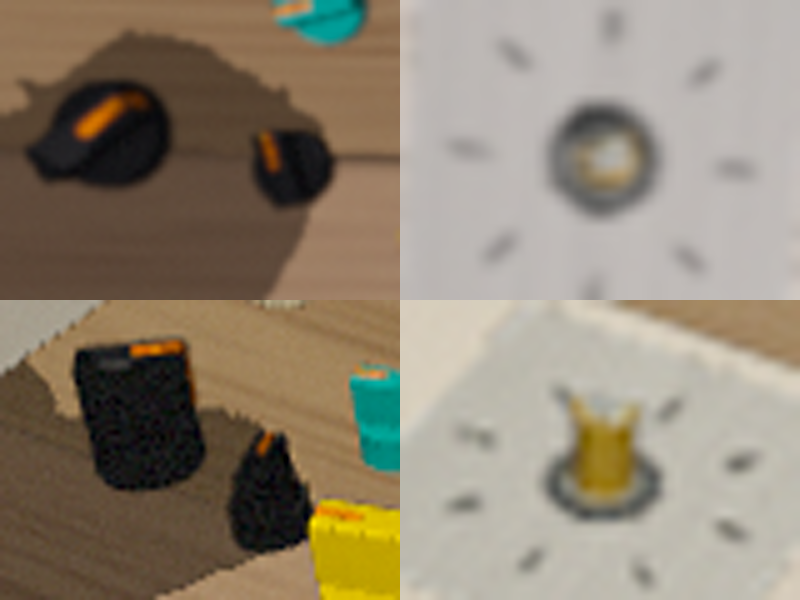

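The crop confirms the small black knob at top pixel (196,283), with its orange half toward the image top. At 10x the shaft's top is too small to read the flat. Next I'll measure the knob's mark, enlarge the shaft, and search for feasible cup poses.

```bash
python3 - <<'E'
from h import *
import pickle
D=pickle.load(open("D0.pkl","rb"))
row=[]
S=np.array([.5807,-.0333,.067])
for n in("top","scene"):
    c=D[n];im=c["image"];hsv=cv2.cvtColor(im,cv2.COLOR_BGR2HSV)
    # knob mark
    uv=proj(c,[[.456,.3175,.035]])[0];
    m=np.zeros(im.shape[:2],bool);u0,v0=uv.astype(int);m[v0-14:v0+14,u0-10:u0+12]=1
    o=m&(hsv[...,0]<22)&(hsv[...,1]>150)&(hsv[...,2]>70)
    v,u=np.nonzero(o);W=onplane(c,u,v,.043)[:,:2]
    cen=W.mean(0);_,s,vt=np.linalg.svd(W-cen);print(n,'mark px',len(u),cen.round(4),s.round(4),'dir',np.degrees(np.arctan2(vt[0,1],vt[0,0])).round(1), 'px',u.mean(),v.mean())
    P,_,_=cloud(c,m);Q=P[(P[:,2]>.037)&(P[:,2]<.055)];cq=Q.mean(0);_,s,vt=np.linalg.svd((Q-cq)[:,:2]);print(' bar top depth',len(Q),cq.round(4),s.round(4),np.degrees(np.arctan2(vt[0,1],vt[0,0])).round(1))
    uv=proj(c,[S])[0];u0,v0=np.round(uv).astype(int)
    cr=im[v0-8:v0+8,u0-8:u0+8];k=25
    a=cv2.resize(cr,None,fx=k,fy=k,interpolation=cv2.INTER_LANCZOS4);b=cv2.resize(cr,None,fx=k,fy=k,interpolation=cv2.INTER_NEAREST)
    th=np.linspace(0,2*np.pi,60)
    C=np.c_[S[0]+.007*np.cos(th),S[1]+.007*np.sin(th),0*th+.067]
    p=((proj(c,C)-[u0-8,v0-8]+.5)*k).astype(np.int32);cv2.polylines(b,[p],True,(255,0,0),1)
    q=((proj(c,[S+[.02*0,0,0],S+[.01,0,0]])-[u0-8,v0-8]+.5)*k).astype(int);cv2.arrowedLine(b,tuple(map(int,q[0])),tuple(map(int,q[1])),(0,0,255),1)
    row.append(np.hstack([a,b])[50:350])
cv2.imwrite("pics/shaft.png",np.vstack(row))
# mirror front
P,_,_=cloud(D["scene"]);m=(P[:,2]>.12)&(P[:,0]>.5)&(P[:,1]<.4)&(P[:,1]>-.2)
for z0 in(.12,.2,.3,.4,.5):
    mm=m&(abs(P[:,2]-z0)<.02);print(z0,np.percentile(P[mm,0],1).round(3),P[mm,1].min().round(2),P[mm,1].max().round(2))
# IK search for the cup
T0=current_joint_pos();cup=np.array([.463,-.3345,.025]);dish=np.array([.5885,.1,0])
def pose(G,d,a,th):
    a=np.radians(a+th);z=np.array([np.cos(a)*np.cos(d),np.cos(a)*np.sin(d),-np.sin(a)])
    y=np.array([-np.sin(d),np.cos(d),0]);
    out=[]
    for s in(1,-1):
        yy=s*y;R=np.c_[np.cross(yy,z),yy,z];out.append((G+.019*z,Rot.from_matrix(R).as_quat()))
    return out
for a in(25,35,45):
  for dd in range(-180,180,15):
    d=np.radians(dd);e=np.array([np.cos(d),np.sin(d),0])
    Gs=[(cup,0),(cup+[0,0,.12],0),(dish-.042*e+[0,0,.128],55),(dish-.042*e+[0,0,.128],85),(dish-.042*e+[0,0,.128],105)]
    for s in(0,1):
        qs=[inverse_kinematics(*pose(G,d,a,t)[s]) for G,t in Gs]
        if all(q is not None for q in qs):print(a,dd,s,[np.round(q,1).tolist() for q in (qs[0],qs[2],qs[4])])
E
```

```text
top mark px 22 [0.466  0.3228] [0.0241 0.0083] dir -160.9 px 191.5 279.5
 bar top depth 99 [0.4574 0.3191 0.0427] [0.1018 0.0424] -160.8
scene mark px 13 [0.459  0.3103] [0.0842 0.0108] dir -118.5 px 184.92307692307693 245.69230769230768
 bar top depth 84 [0.4525 0.3142 0.0425] [0.1561 0.0657] -134.0
0.12 0.715 -0.2 0.4
0.2 0.717 -0.2 0.4
0.3 0.721 -0.2 0.4
0.4 0.726 -0.2 0.4
0.5 0.731 -0.2 0.4
25 -165 0 [[-0.4, 1.1, 1.1, -0.6, 1.9, 1.0], [0.1, 0.6, 1.4, -0.0, 1.3, 1.4], [-0.0, 0.4, 2.1, 1.9, 0.2, -0.6]]
25 -165 1 [[-0.4, 1.1, 1.1, -0.6, 1.9, -2.1], [0.1, 0.6, 1.4, -0.0, 1.3, -1.7], [-0.0, 0.4, 2.1, 1.9, 0.2, 2.6]]
25 -150 0 [[-0.3, 1.1, 1.3, -0.7, 1.7, 1.0], [0.1, 0.6, 1.4, -0.1, 1.3, 1.2], [-0.2, 0.4, 2.1, 1.5, 0.4, -0.4]]
25 -150 1 [[-0.3, 1.1, 1.3, -0.7, 1.7, -2.1], [0.1, 0.6, 1.4, -0.1, 1.3, -1.9], [-0.2, 0.4, 2.1, 1.5, 0.4, 2.7]]
25 -135 0 [[-0.2, 1.0, 1.5, -0.9, 1.5, 1.0], [0.2, 0.6, 1.4, -0.1, 1.3, 1.0], [-0.2, 0.5, 2.0, 1.2, 0.6, -0.4]]
25 -135 1 [[-0.2, 1.0, 1.5, -0.9, 1.5, -2.1], [0.2, 0.6, 1.4, -0.1, 1.3, -2.2], [-0.2, 0.5, 2.0, 1.2, 0.6, 2.7]]
25 0 0 [[-1.4, 1.0, 2.3, 1.
[... 6634 characters left out ...]
1.2, 0.9], [0.3, 1.0, 1.1, -0.5, 2.0, 1.1]]
45 60 0 [[-1.1, 0.8, 1.6, 0.6, 1.3, 2.2], [0.1, 0.5, 1.6, -0.2, 1.1, -2.5], [0.3, 0.9, 1.2, -0.6, 1.9, -2.2]]
45 60 1 [[-1.1, 0.8, 1.6, 0.6, 1.3, -1.0], [0.1, 0.5, 1.6, -0.2, 1.1, 0.7], [0.3, 0.9, 1.2, -0.6, 1.9, 1.0]]
45 75 0 [[-1.1, 0.9, 1.5, 0.5, 1.5, 2.1], [0.1, 0.5, 1.6, -0.2, 1.1, -2.7], [0.4, 0.9, 1.3, -0.8, 1.7, -2.3]]
45 75 1 [[-1.1, 0.9, 1.5, 0.5, 1.5, -1.0], [0.1, 0.5, 1.6, -0.2, 1.1, 0.4], [0.4, 0.9, 1.3, -0.8, 1.7, 0.9]]
45 90 0 [[-1.0, 0.9, 1.3, 0.4, 1.6, 2.0], [0.1, 0.5, 1.6, -0.2, 1.0, -3.0], [0.5, 0.8, 1.5, -0.9, 1.5, -2.3]]
45 90 1 [[-1.0, 0.9, 1.3, 0.4, 1.6, -1.1], [0.1, 0.5, 1.6, -0.2, 1.0, 0.2], [0.5, 0.8, 1.5, -0.9, 1.5, 0.8]]
```

View pics/shaft.png

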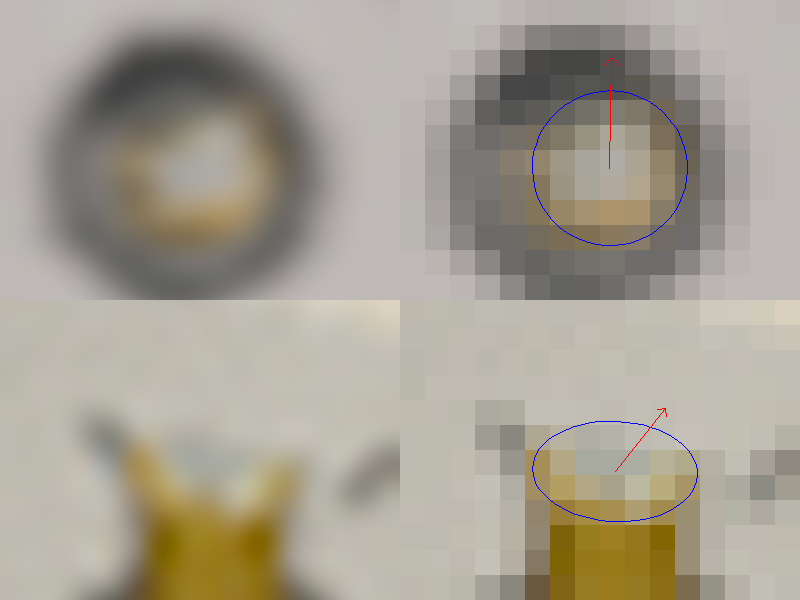

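The shaft crop shows brass chamfer round the left, bottom and right but none at the upper left. In the scene view the two brass horns at (140,455) and (285,475) in the crop are level. So the flat faces about +20° from world +x. I'll turn under light spring pressure if it doesn't match straight away. First, the cup.

```bash
cat >> h.py <<'E'
CUP=np.array([.463,-.3345,.025]);DISH=np.array([.5885,.1,0]);DD=np.radians(90);E_=np.array([np.cos(DD),np.sin(DD),0])
def cpose(G,th,a=35):
    """cup grasp: pad point G, cup tipped th deg toward E_"""
    a=np.radians(a+th);z=np.cos(a)*E_-np.array([0,0,np.sin(a)])
    y=-np.array([-np.sin(DD),np.cos(DD),0])
    return np.asarray(G)+.019*z,Rot.from_matrix(np.c_[np.cross(y,z),y,z]).as_quat()
def snap(name,fn):
    c=capture(name);cv2.imwrite(fn,c["image"]);return c
E
python3 - <<'E'
from h import *
move_ptp([.42,.1,.35],down(np.pi/2-.0) if inverse_kinematics([.42,.1,.35],down(np.pi/2)) is not None else down(-np.pi/2))
move_ptp(*cpose(CUP+[0,0,.13],0)); print(current_clock(),current_joint_pos())
move_gripper(.085)
servo_line(*cpose(CUP+[0,0,.001],0),rate=.1,contact_N=8)
print(current_position(),current_force())
move_gripper(.03);print(current_finger_gap(),current_grip_force(),current_clock())
servo_line(*cpose(CUP+[0,0,.17],0),rate=.15)
c=snap("scene","pics/lift.png");print(current_finger_gap(),current_grip_force(),current_clock())
E
```

```text
5.0 [-1.02368391  0.84198461  1.23826996  0.46683827  1.90787299 -1.07153173]
[ 0.46324653 -0.3192963   0.0157005 ] [0.29500867 0.03865485 0.1321018 ]
0.06121091522624452 30.00017451122403 7.2333
0.061237945500347155 29.999883212149143 8.5583
```

View pics/lift.png

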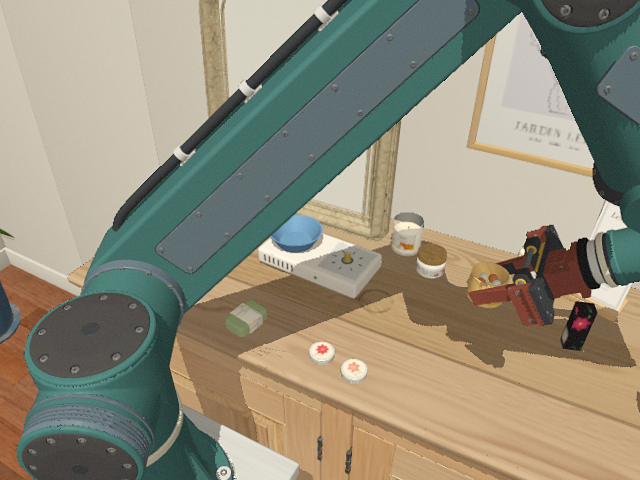

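The cup is held upright at (487,285) with the balls inside, and the knuckles are clear of the black box. Now the pour.

```bash
python3 - <<'E'
from h import *
G=DISH-.042*E_+[0,0,.128]
servo_line(*cpose(G+[0,0,.07],0),rate=.25)
move_ptp(*cpose(G+[0,0,.01],45))
print(current_clock())
for th in(60,70,78,86,94,102,110):
    move_ptp(*cpose(G,th));sleep(.15)
sleep(.3)
print(current_clock(),current_force(),current_position(),cpose(G,110)[0])
c=snap("top","pics/pour_top.png");d=snap("scene","pics/pour.png")
a=c["image"][130:330,200:467];b=d["image"][150:350,180:447]
cv2.imwrite("pics/pourc.png",np.hstack([cv2.resize(a,(400,300)),cv2.resize(b,(400,300))]))
E
```

```text
10.9917
14.3167 [-0.07230943 -0.55854735 -1.7958985 ] [0.58867875 0.04227151 0.1178224 ] [0.5885     0.04243611 0.11710205]
```

View pics/pourc.png

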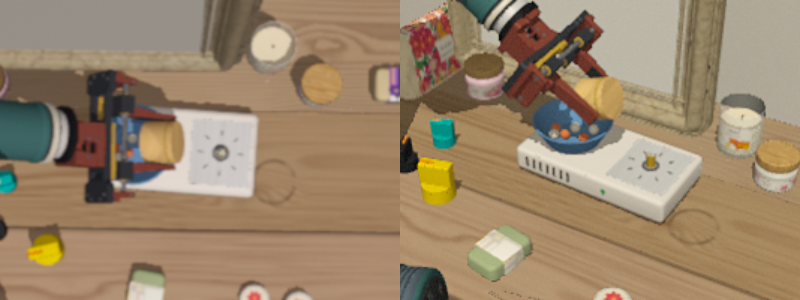

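The balls lie in the dish. Next I'll bring the cup upright and raised, and count the balls before setting it down.

```bash
python3 - <<'E'
from h import *
G=DISH-.042*E_+[0,0,.128]
move_ptp(*cpose(G+[0,0,.02],80));move_ptp(*cpose(G+[0,0,.08],20))
servo_line(*cpose(CUP+[0,0,.15],0),rate=.3)
c=snap("top","pics/r_top.png");d=snap("scene","pics/r.png");print(current_clock(),current_force())
u,v=proj(c,[DISH+[0,0,.055]])[0].astype(int);a=c["image"][v-30:v+30,u-40:u+40]
u,v=proj(d,[DISH+[0,0,.06]])[0].astype(int);b=d["image"][v-30:v+30,u-40:u+40]
u,v=proj(c,[CUP+[0,0,.15]])[0].astype(int);e=c["image"][v-30:v+30,u-40:u+40]
u,v=proj(d,[CUP+[0,0,.15]])[0].astype(int);f=d["image"][v-30:v+30,u-40:u+40]
R=lambda i:cv2.resize(i,(400,300),interpolation=cv2.INTER_CUBIC)
cv2.imwrite("pics/ret.png",np.vstack([np.hstack([R(a),R(b)]),np.hstack([R(e),R(f)])]))
E
```

```text
17.45 [-0.48130237 -0.31045634 -0.84984514]
```

View pics/ret.png

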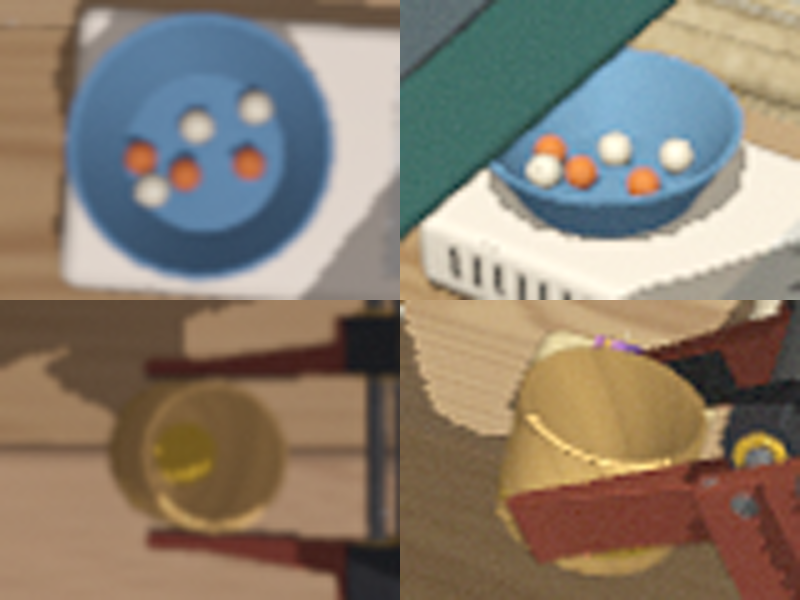

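All six balls are in the dish and the cup is empty. Next I'll set the cup down, release it and grasp the knob: bar yaw about 20°, centre about (0.456, 0.3175).

```bash
python3 - <<'E'
from h import *
print(servo_line(*cpose(CUP+[0,0,.03],0),rate=.15),servo_line(*cpose(CUP-[0,0,.002],0),rate=.02,contact_N=3),current_position())
move_gripper(.086);sleep(.1)
servo_line(*cpose(CUP+[0,0,.15],0),rate=.2)
print('cup',current_clock())
K=np.array([.456,.3175])
for y in(110,-70):
    for p in([*K,.0215],[.5806,-.0334,.1]):print(y,np.round(inverse_kinematics(p,down(np.radians(y))),2))
E
```

```text
False True [ 0.46296201 -0.31886219  0.01532042]
cup 21.2833
110 [ 0.48  0.55  1.79 -0.    0.79 -1.44]
110 [-0.18  0.47  1.68 -0.    0.99 -2.1 ]
-70 [ 0.48  0.55  1.79 -0.    0.79  1.71]
-70 [-0.18  0.47  1.68 -0.    0.99  1.05]
```

```bash
python3 - <<'E'
from h import *
K=np.array([.456,.3175]);o=down(np.radians(-70))
move_ptp([.5,-.1,.35],down(np.radians(-70)))
c=capture("scene")
P,_,_=cloud(c);m=(P[:,2]>.02)&(P[:,2]<.1)&(abs(P[:,0]-.463)<.05)&(abs(P[:,1]+.3345)<.05);Q=P[m];r=cv2.minAreaRect(Q[Q[:,2]>.035][:,:2].astype(np.float32));print('cup',len(Q),r,np.percentile(Q[:,2],[50,99]))
move_gripper(.046)
move_ptp([*K,.12],o)
print(servo_line([*K,.0215],o,rate=.1,contact_N=6),current_position(),current_force())
f0=current_position()
move_gripper(.0);print(current_finger_gap(),current_grip_force(),current_clock())
servo_line([*K,.14],o,rate=.15)
print(current_finger_gap(),current_grip_force(),current_force())
servo_line([.5606,-.0034,.17],o,rate=.3)
print(current_clock())
d=snap("scene","pics/kn.png");t=snap("top","pics/knt.png")
u,v=proj(d,[[.57,-.01,.12]])[0].astype(int);b=d["image"][v-60:v+60,u-80:u+80]
cv2.imwrite("pics/kn_c.png",cv2.resize(b,(800,600),interpolation=cv2.INTER_CUBIC))
print(u,v)
E
```

```text
cup 915 ((0.4611157774925232, -0.334914892911911), (0.059294670820236206, 0.06055333837866783), 76.687744140625) [0.03606144 0.0486517 ]
False [0.45648409 0.31776411 0.02203663] [-1.06640185  0.25222526  0.05024417]
0.013739975392038318 30.000236928462982 27.2917
0.013928004558657172 29.999831914901733 [ 0.63228711  0.03262408 -0.92560193]
29.5167
335 231
```

View pics/kn_c.png

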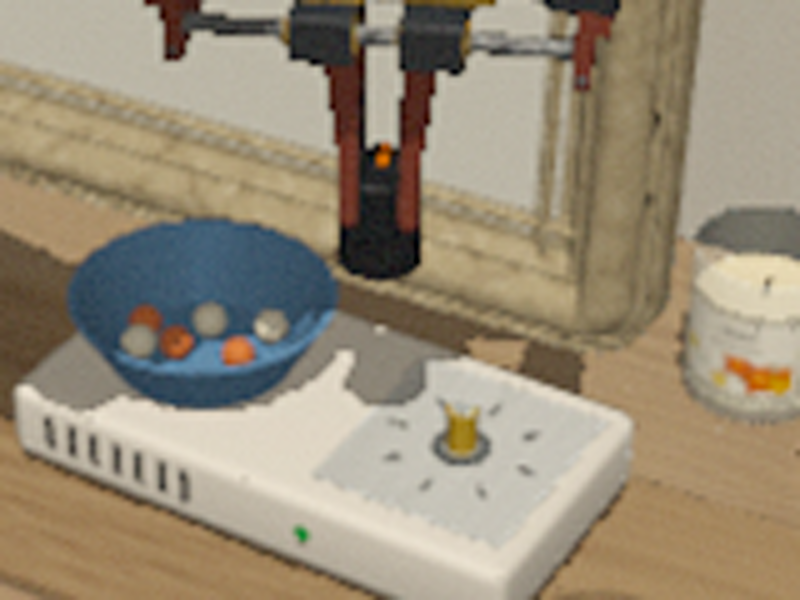

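The knob is held upright at crop (380,210), with a gap of 13.9 mm and its orange end on the far side. The balls and shaft are in view. Next I'll measure the knob's offset to the shaft in the same camera, from the depth fit and the image columns.

```bash
python3 - <<'E'
from h import *
from scipy.optimize import least_squares
tcp=current_position();print(tcp)
D=[capture("scene") for _ in range(6)]
def fit(lo,hi,g,R,rad,hsvf=None):
    Q=[]
    for c in D:
        hsv=cv2.cvtColor(c["image"],cv2.COLOR_BGR2HSV);P,_,_=cloud(c,hsvf(hsv) if hsvf else None)
        Q.append(P[(P[:,2]>lo)&(P[:,2]<hi)&(np.hypot(P[:,0]-g[0],P[:,1]-g[1])<rad)])
    Q=np.vstack(Q)
    r=least_squares(lambda p:np.hypot(Q[:,0]-p[0],Q[:,1]-p[1])-R,g,loss="soft_l1",f_scale=.001)
    return r.x,len(Q),np.median(abs(r.fun))
zk=tcp[2]-.0215
print('knob skirt',fit(zk+.003,zk+.016,tcp[:2],.0185,.03),'tcp',tcp[:2])
br=lambda h:(h[...,1]>110)&(h[...,0]>12)&(h[...,0]<32)
print('shaft',fit(.050,.064,[.5806,-.0334],.007,.015,br))
# image-only: black skirt lowest row & shaft brass columns -> rays
c=D[0];hsv=cv2.cvtColor(np.mean([d["image"] for d in D],0).astype(np.uint8),cv2.COLOR_BGR2HSV)
u0,v0=proj(c,[[tcp[0],tcp[1],zk+.005]])[0].astype(int);w=np.zeros(hsv.shape[:2],bool);w[v0-8:v0+14,u0-14:u0+14]=1
b=w&(hsv[...,2]<55);v,u=np.nonzero(b)
for g in(0,):
    th=np.linspace(0,2*np.pi,200);ring=np.c_[tcp[0]+.0185*np.cos(th),tcp[1]+.0185*np.sin(th),0*th+zk];p=proj(c,ring)
    low=v>p[:,1].max()-8
    print('skirt px cols',u[low].min(),u[low].max(),'bottom',v.max(),'| predicted',p[:,0].min().round(1),p[:,0].max().round(1),p[:,1].max().round(1))
u0,v0=proj(c,[[.5806,-.0334,.058]])[0].astype(int);w[:]=0;w[v0-8:v0+7,u0-8:u0+9]=1
v,u=np.nonzero(w&br(hsv));th=np.linspace(0,2*np.pi,200);ring=np.c_[.5806+.007*np.cos(th),-.0334+.007*np.sin(th),0*th+.055];p=proj(c,ring)
wt=hsv[v,u,1].astype(float);print('shaft cols',u.min(),u.max(),(u*wt).sum()/wt.sum(),'pred',p[:,0].min().round(1),p[:,0].max().round(1),p[:,0].mean().round(2))
E
```

```text
[ 0.55981196 -0.00196345  0.16970643]
knob skirt (array([ 0.56135613, -0.00105623]), 590, np.float64(0.0008280396176991323)) tcp [ 0.55981196 -0.00196345]
shaft (array([ 0.58100554, -0.03173108]), 164, np.float64(0.0007527426547807759))
skirt px cols 323 338 bottom 226 | predicted 321.0 339.3 226.8
shaft cols 344 350 346.8630929425376 pred 343.6 350.2 346.92
```

```bash
cat > ins.py <<'E'
from h import *
S=np.array([.5793,-.0331])
def at(xy,z,yaw,rate=.05,contact=None):
    return servo_line([xy[0],xy[1],z],down(np.radians(yaw-90)),rate=rate,contact_N=contact)
E
python3 - <<'E'
from ins import *
print(current_position())
at(S,.11,22,.12);sleep(.3);print(current_position(),current_force())
p=current_position();e=S-p[:2]
r=at(S+e,.080,22,.03,2.5);sleep(.2);print(r,current_position(),current_force(),current_torque(),current_clock())
E
```

```text
[ 0.56051344 -0.00287175  0.17002189]
[ 0.57953112 -0.03290588  0.11062583] [ 0.25127014  0.04873015 -1.12511075]
True [ 0.57881761 -0.03318056  0.08561253] [0.43949421 0.65888411 4.24502442] [-0.08729426 -0.02607872  0.01916609] 31.9167
```

The knob is resting on the shaft's tip with the spring pressed (4 N). I'll do a small search in xy and yaw under this pressure until the spring lets the shaft in.

```bash
python3 - <<'E'
from ins import *
S=np.array([.5800,-.0335]);z=.0845
found=False
for dx,dy in((0,0),(.001,0),(0,.001),(-.001,0),(0,-.001)):
    for yaw in((22,12,32) if (dx,dy)!=(0,0) else (22,14,6,30,38)):
        at(S+[dx,dy],z,yaw,.01 if 0 else .02);sleep(.05)
        f=current_force()[2];print(dx,dy,yaw,round(f,2),current_position().round(4),round(current_clock(),1))
        if f<1: found=True;break
    if found or current_clock()>44:break
E
```

```text
0 0 22 -0.09 [ 0.58   -0.0334  0.0842] 32.2
```

The shaft went in at once with the corrected xy. Now press down.

```bash
python3 - <<'E'
from ins import *
S=np.array([.5800,-.0335])
for z in(.080,.076,.073,.070):
    r=at(S,z,22,.02,14);sleep(.1);print(z,r,current_position().round(4),current_force().round(2),current_torque().round(3),round(current_finger_gap(),4))
    if r:break
print(current_clock())
E
```

```text
0.08 False [ 0.58   -0.0335  0.0798] [ 0.53  0.89 -1.55] [ 0.06  -0.124  0.024] 0.0135
0.076 False [ 0.58   -0.0335  0.0759] [ 1.36  0.2  -1.39] [ 0.012 -0.078 -0.03 ] 0.0137
0.073 False [ 0.5802 -0.0336  0.0732] [-0.02 -0.18  2.91] [-0.058  0.004 -0.03 ] 0.0138
0.07 False [ 0.5802 -0.0336  0.0701] [1.2  0.2  4.53] [-0.017  0.054  0.009] 0.014
33.9417
```

Fully seated: the spring takes up at about z=0.074, at the expected rest height. Now press to about 7 mm and check.

```bash
python3 - <<'E'
from ins import *
S=np.array([.5800,-.0335])
r=at(S,.0665,22,.02,14);sleep(.4);print(r,current_position().round(4),current_force().round(2),current_torque().round(3),current_finger_gap(),current_grip_force(),current_clock())
d=snap("scene","pics/fin.png");t=capture("top")
u,v=proj(d,[[.58,-.0,.07]])[0].astype(int);b=d["image"][v-60:v+60,u-80:u+80]
R=lambda i,w:cv2.resize(i,w,interpolation=cv2.INTER_CUBIC)
cv2.imwrite("pics/fin_c.png",np.hstack([R(b,(400,300)),R(d["image"],(400,300))]))
E
```

```text
False [ 0.5802 -0.0336  0.0668] [-1.28 -0.16  6.07] [-0.006  0.166  0.013] 0.013922587438197265 30.00123381614685 34.6667
```

View pics/fin_c.png

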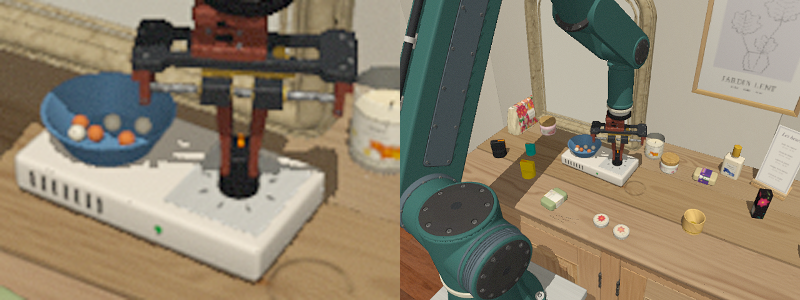

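The picture shows the knob down on the panel and gripped at crop (240,180), the balls in the dish at (110,130), and the cup upright at (693,220). The spring force is about 7 N, which puts the plunger about 7 mm down. Handing in.

```bash
python3 -c "
from bench import *
print(close_job())"
```

```text
the job is handed in; nothing more can be done
None
```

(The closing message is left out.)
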